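# Lay the tall carton down in the parts case and shut the lid

## Task

The orange carton stands on end in the open parts case and sticks up above the rim, so the lid cannot shut. Tip it over so that it lies flat in the case, then swing the blue lid down until it rests fully closed on the rim. Keep the little jar upright and all the other contents in the case, and leave the things lying on the bench alone.

Things in the scene. Friction and masses are not known exactly. Their poses are not given: they have to be found in the camera images.
- case: Open grey plastic parts case, fixed on a 3 mm green cutting mat. Outside 160 mm along its x (depth), 250 mm along its y (width), 65 mm high; walls and floor 4 mm. Origin: centre of its underside, z up. A divider along y (x = -14 to -10 mm, top at z = 35 mm) makes a front lane (inside from x = -76 mm) and a rear lane (to x = 76 mm). The lid is hinged on the +x rim, the side away from the robot.
- lid (a joint): Angle of the lid: 0 = closed flat on the rim, 1.57 = upright, limit 1.9 = leaning back. It starts open (1.45 to 1.75). The hinge is stiff: the lid stays at whatever angle it is left and must be pushed the whole way down; this takes less than 2 N at its free edge.
- lid_hinge (a point): Middle of the hinge line, which is parallel to the case's y; 80 mm along the case's +x from its centre and 65.5 mm above its underside.
- lid_edge (a point): Middle of the lid's free edge, on its outer face (on top when closed). The lid is a flat blue plate, 160 mm from hinge to free edge, 250 mm wide, 6 mm thick: inner face in the hinge plane, outer face 6 mm beyond. A 60 mm wide tab at the middle extends 13 mm past the free edge. No handle.
- carton: Tall stiff orange carton with a white band, about 120 g: 46 mm along its x, 36 mm along its y, 100 mm tall. Origin at the centre of the end it stands on, z up; axes within a few degrees of the case's. It stands in the front lane near the +y or -y end (varies), with free floor to lie on between it and the jar. Pushed near its top along y towards the jar, it tips over and falls flat.
- carton_mid (a point): Centre of the orange carton's volume, 50 mm from either end.
- jar: Small closed brass-coloured jar with a black cap, 40 mm across, 45 mm high, standing in the front lane at the end opposite the carton. Origin at the centre of its underside, z up. It must stay upright.
- tin: Round aluminium tin, 60 mm across, 38 mm high, standing in the rear lane. Origin at the centre of its underside.
- pack1: White pack with a grey band, 60 x 46 x 36 mm high, in the rear lane. Origin at the centre of its underside.
- pack2: Yellow pack with a grey band, 60 x 46 x 36 mm high, in the rear lane. Origin at the centre of its underside.
- pliers: Yellow-handled pliers, about 150 mm long, lying on the bench to the robot's right; a bystander.
- driver: Screwdriver lying on the bench to the robot's left; a bystander.
- whitebox: White cardboard box, 80 x 120 x 50 mm high, on the bench to the right; a bystander. Origin at the centre of its underside.
- phone: Black telephone, 150 x 72 x 9 mm, lying on the bench to the left; a bystander. Origin at the centre of its underside.
Mind the look-alikes: they are no part of the job. Leave any brown look-alike of the pack1 alone.

How it is judged:
On the way, in this order (a step that is already met when the one before it is completed fails the run):
1. the orange carton lies flat inside the case, below the rim, while the lid is still open (angle between carton's own z axis and vertical between 1.45 and 1.69 rad and x of carton_mid in the frame of case between -0.08 and 0.08 m and y of carton_mid in the frame of case between -0.125 and 0.125 m and z of carton_mid in the frame of case between 0 and 0.045 m and linear speed of carton below 0.03 m/s and value of joint lid above 0.6 rad), for 0.2 s.
2. the lid is closed on the rim (value of joint lid below 0.04 rad), for 0.2 s.
At the end, for the whole second after the job is handed in: The orange carton lies flat in the case (within 7 degrees of level, its middle under 45 mm above the case's underside), at rest; jar (upright within 11 degrees), tin and both packs are in the case near its floor; the lid is closed to within 0.04 rad (6 mm at its free edge) (angle between carton's own z axis and vertical between 1.45 and 1.69 rad and x of carton_mid in the frame of case between -0.08 and 0.08 m and y of carton_mid in the frame of case between -0.125 and 0.125 m and z of carton_mid in the frame of case between 0 and 0.045 m and x of jar in the frame of case between -0.08 and 0.08 m and y of jar in the frame of case between -0.125 and 0.125 m and z of jar in the frame of case between -0.005 and 0.03 m and x of tin in the frame of case between -0.08 and 0.08 m and y of tin in the frame of case between -0.125 and 0.125 m and z of tin in the frame of case between -0.005 and 0.03 m and x of pack1 in the frame of case between -0.08 and 0.08 m and y of pack1 in the frame of case between -0.125 and 0.125 m and z of pack1 in the frame of case between -0.005 and 0.03 m and x of pack2 in the frame of case between -0.08 and 0.08 m and y of pack2 in the frame of case between -0.125 and 0.125 m and z of pack2 in the frame of case between -0.005 and 0.03 m and linear speed of carton below 0.03 m/s and angle between jar's own z axis and vertical below 0.2 rad and value of joint lid below 0.04 rad); the robot touches nothing.
It fails at once if the jar is tipped over (past 35 degrees) (angle between jar's own z axis and vertical above 0.6 rad).
It fails at once if a bystander on the bench (pliers, screwdriver, white box, phone) is moved by more than 30 mm (distance of any of pliers, driver, whitebox, phone from where it was at the start of the episode above 0.03 m).
It also fails if it takes over 48 s, if anything falls off the work surface, if the arm or the gripper's body presses on something with over 40 N, if the wrist force passes 120 N, or if a joint passes its speed limit or range.

## Robot

A 6-joint arm with a two-finger parallel gripper is mounted at the origin on the work surface. World frame = base frame: x ahead of the robot, y to its left, z up, the work surface at z = 0. Lengths are in m, angles in rad, forces in N, time in s.
With the tool pointing down it reaches from about 0.35 to 0.725 m from the base axis. Payload 6 kg.
Tool frame: the origin (TCP) lies at the very end of the fingers, on their centre line; the grasp point (between the pads) lies 19 mm behind it; z points along the fingers, y is the line along which they close (so a half turn about z gives the same grasp; the last joint's range is limited). The gripper opens to 85 mm and grips with 20 to 120 N. Pads are 22 mm wide; open, the fingers measure 114 mm over their backs; the gripper's body (76 mm by 85 mm) begins 54 mm behind the grasp point. The pads swing forward as they close: fully open they stand 13 mm farther back than shut.
Start: joints at [1.54, 0.04, 0.085, 0, -1.615, -0.334], TCP at [0.214, 0.561, 0.231] pointing down, gripper open.
Joint ranges: [-2.56, 2.56], [-1.29, 2.01], [-1.08, 1.49], [-3.29, 1.98], [-2.81, -0.18], [-2.99, 2.99]. Speed limits (rad/s): [2.57, 2.57, 3.01, 3.14, 3.14, 3.14].

## Interface

Orientations are given as a unit quaternion [x, y, z, w].
In Python, from plant import status, optics, job, outline_of, spot_point gives the robot as it stands.
- The arm moves only by the tool move_arm, never from a script. Its argument "increments" is a list that holds one entry, the list of rows, each a list of 7 numbers: the shift along the tool's x, y, z in mm, then the turn, a rotation vector about the tool's x, y, z in degrees, then the opening, from -1 (shut) to 1 (fully open). A call has 1 to 5 rows; each row is the pose to reach, as a shift and turn from the pose commanded when the call began, along the tool's axes at that moment; what a row does not reach only later rows make up. A row lasts 1/12 s, in which the tool goes at most 41.7 mm and 7.16 degrees, less where a joint would pass 70% of its speed; a pose out of reach is approached as far as the arm can. A call with a gripper value outside its range is refused whole. The fingers move at their own pace and stop on an object; "force" is the grip in N (left out, the last holds). Time passes only in rows, so rows that repeat a pose let the fingers close. It gives the time, the measured TCP pose, the force, the opening and the grip force at its end, in the units of the state.
- status.observe(): the state, without advancing time (a new reading comes with each control period).
- optics.read_camera(name): name is "side" or "top"; returns the picture (420x560x3 uint8, blue, green, red); there is no depth.
- optics.get_calibration(name): a dict with "camera_matrix" (3x3 intrinsics, pixels), "k1" (the pictures are not rectified: a ray, as slopes to the right and down, at radius r is drawn at 1 + k1 r^2 times it, then the intrinsics apply), "extrinsics" (4x4, takes a point from camera to world coordinates). Camera axes: x right, y up, looking along -z (the intrinsics and any distortion apply to the point x, -y, -z); pixel columns grow to the right and rows downward; lengths in m; the calibration is good to about 2 mm. A picture is of the moment at which its call begins. get_calibration takes no time and is no camera call.
- job.hand_in(): hands the job in; it is judged then, once.
Trained networks look in the newest picture that a camera, given by its name, has taken for a name from the list of things; names that differ only in an ending like _2 or _b are one class to them, and where a whole thing is asked for, a point or a joint stands for the part that bears it (a point fixed in the world has none). Each returns a list of dicts, best first, with "p" (0 to 1); they miss things now and then, are a little off and sometimes report something else, mostly with a low value. They report only what shows in the picture. A call takes as long as a camera call. They do not tell look-alikes from the thing itself.
- outline_of(label, camera): "region" (420x560 bool, what is visible of it).
- spot_point(label, camera): "at" ([x, y, z] in m, in world coordinates, good to about 4 mm: a listed point, or the origin of a listed thing).
The state is a dict: "t": time; "joint_pos": joint angles; "dq": joint speeds; "joint_efforts": joint torques, N m; "position": TCP position; "tool_rot": TCP orientation; "force": force on the tool from outside, world axes, zero at the start; "moment": the same for the moment, N m; "finger_gap": finger opening in m; "grip_force": force on a finger pad.
Only numpy, scipy, OpenCV 4.12 (cv2) and the standard library are available. Lean on these libraries where they do the work, as an engineer would, in place of code of your own. Each camera call takes 0.05 s, during which the arm holds its last target. There are 200 camera calls.

## Working session

There is one attempt and no reset: what is moved stays moved. The work goes in short steps, Python scripts to look and compute and a tool call to move; the robot and the scene stay as the last step left them, time stands still between calls to the robot, and variables do not carry over. Pictures are saved under pics/ and viewed, at most 10 in all, crops included, and the job is handed in when it is done.

Besides the shell and the picture viewer there is one more tool, called after "Request:" by a JSON object that holds its "api" and its "payload". move_arm: Moves the arm, as the interface text tells. Its arguments: {"type":"object","properties":{"increments":{"type":"array"},"force":{"type":"number"}},"required":["increments"]}

```bash
mkdir -p pics; ls; python3 - <<'E'
from plant import status, optics, spot_point
import cv2
s=status.observe(); print(s['t'],s['position'],s['tool_rot'],s['finger_gap'])
a=optics.read_camera('side'); b=optics.read_camera('top')
cv2.imwrite('pics/side0.png',a); cv2.imwrite('pics/top0.png',b)
for c in ('side','top'):
    for n in ('case','carton','carton_mid','jar','lid_hinge','lid_edge','tin','pack1','pack2'):
        r=spot_point(n,c); print(c,n,[(d['at'].round(3).tolist() if hasattr(d['at'],'round') else d['at'],round(d['p'],2)) for d in r[:2]])
print(status.observe()['t'])
E
```

```text
pics
0.0 [0.21389075 0.56023498 0.23026752] [ 9.83407460e-01 -1.81408289e-01 -9.19721651e-05  8.89311354e-04] 0.08522544679438111
side case [([0.5067, 0.0429, -0.0017], 0.95)]
side carton [([0.486, 0.144, 0.0057], 0.67)]
side carton_mid [([0.4873, 0.1422, 0.0539], 0.57)]
side jar []
side lid_hinge [([0.5852, 0.0206, 0.0717], 0.72)]
side lid_edge [([0.614, 0.0177, 0.2259], 0.86), ([0.4874, 0.1434, 0.0033], 0.53)]
side tin [([0.5382, 0.0362, 0.0055], 0.63)]
side pack1 [([0.3124, 0.3829, 0.0006], 0.81), ([0.517, -0.0428, 0.0061], 0.65)]
side pack2 [([0.3124, 0.3829, 0.0006], 0.81), ([0.517, -0.0428, 0.0061], 0.65)]
top case [([0.5055, 0.0394, 0.0043], 0.97)]
top carton [([0.4858, 0.1399, 0.0086], 0.52)]
top carton_mid [([0.4867, 0.1395, 0.0544], 0.68)]
top jar [([0.4421, -0.0369, 0.0069], 0.58)]
top lid_hinge [([0.5821, 0.0219, 0.0678], 0.69)]
top lid_edge [([0.6144, 0.0178, 0.2255], 0.6)]
top tin [([0.537, 0.0399, 0.0075], 0.69), ([0.3482, -0.4465, 0.0023], 0.25)]
top pack1 [([0.2087, 0.3579, -0.0044], 0.97), ([0.5618, 0.1126, 0.0085], 0.65)]
top pack2 [([0.2087, 0.3579, -0.0044], 0.97), ([0.5618, 0.1126, 0.0085], 0.65)]
1.0
```

View pics/top0.png

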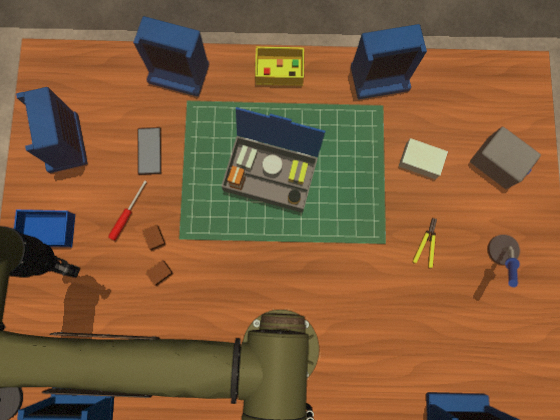

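View pics/side0.png

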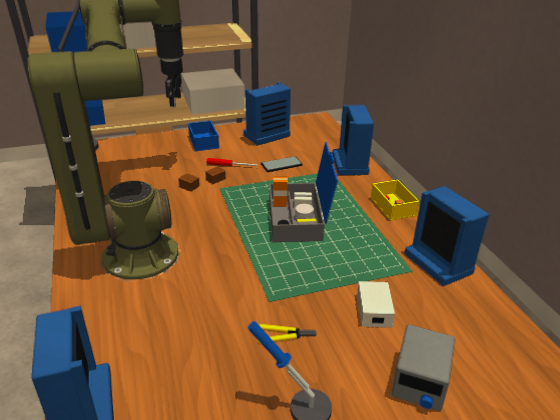

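The carton (235,175 in top) is at the case's +y end and the jar (294,197) at the −y end. The brown blocks at (153,237) and (160,273) are bench look-alikes, so I'll leave them alone. Case yaw is about −14° and the lid about 1.7 rad, which fits the given sizes. The plan is to push the carton's top towards −y with shut fingers.

```bash
cat > h.py <<'E'
import numpy as np, sys
from scipy.spatial.transform import Rotation as R
from plant import status
C=np.array([.506,.041,.003]); Q=R.from_euler('z',-14,degrees=True)
def go(loc,world=False):
    """tool-frame shift (mm) and turn (deg) to a case-frame point, tool down, tool x along case x"""
    s=status.observe(); T=R.from_quat(s['tool_rot']); p=s['position']
    w=C+Q.apply(loc)
    T2=Q*R.from_euler('x',180,degrees=True)
    print('t',round(s['t'],2),'local',(Q.inv().apply(p-C)*1e3).round(1),'world target',w.round(3),'shift',(T.inv().apply(w-p)*1e3).round(1),'turn',np.degrees((T.inv()*T2).as_rotvec()).round(1),'F',s['force'].round(1))
if __name__=='__main__': go(np.array([float(v) for v in sys.argv[1:4]])/1e3)
E
python3 h.py -44 145 228
```

```text
t 1.0 local [-409.   433.4  228.3] world target [0.498 0.192 0.231] shift [3.970e+02 2.425e+02 3.000e-01] turn [ 0.  -0.  -6.9] F [0.2 0.7 1. ]
```

Request:
{"api": "move_arm", "payload": {"increments": [[[35, 21, 0, 0, 0, 0, -1], [70, 42, 0, 0, 0, 0, -1], [105, 64, 0, 0, 0, 0, -1], [140, 85, 0, 0, 0, -4, -1], [175, 106, 0, 0, 0, -7, -1]]]}}

```text
t: 1.42
position: [0.3404, 0.3975, 0.2315]
tool_rot: [0.993, -0.119, 0.0, -0.0]
force: [0.9, 1.9, 0.2]
finger_gap: 0.0258
grip_force: 0.0
```

```bash
python3 h.py -44 145 228
```

```text
t 1.42 local [-246.9  305.8  228.5] world target [0.498 0.192 0.231] shift [202.  161.9   0.5] turn [-0.  -0.   0.3] F [0.9 1.9 0.2]
```

Request:
{"api": "move_arm", "payload": {"increments": [[[32, 26, 0, 0, 0, 0, -1], [64, 52, 0, 0, 0, 0, -1], [96, 78, 0, 0, 0, 0, -1], [128, 104, 0, 0, 0, 0, -1], [160, 130, 0, 0, 0, 0, -1]]]}}

```text
t: 1.83
position: [0.4646, 0.2326, 0.2317]
tool_rot: [0.993, -0.121, 0.0, -0.0]
force: [1.2, -0.2, 1.1]
finger_gap: 0.0
grip_force: 0.0
```

Request:
{"api": "move_arm", "payload": {"increments": [[[30, 22, 20, 0, 0, 0, -1], [43, 32, 50, 0, 0, 0, -1], [43, 32, 90, 0, 0, 0, -1], [43, 32, 120, 0, 0, 0, -1], [43, 32, 120, 0, 0, 0, -1]]]}}

```text
t: 2.25
position: [0.4946, 0.1907, 0.1038]
tool_rot: [0.993, -0.122, -0.005, 0.003]
force: [-1.0, 0.9, -1.3]
finger_gap: -0.0
grip_force: 0.0
```

```bash
python3 h.py -44 145 92; python3 - <<'E'
from plant import optics, spot_point
import cv2
for c in ('side','top'):
    im=optics.read_camera(c)
    print(c,[(d['at'],d['p']) for d in spot_point('carton_mid',c)][:1])
    r=im[130:250,220:360] if c=='side' else im[100:220,170:310]
    cv2.imwrite(f'pics/{c}1.png',cv2.resize(r,None,fx=5,fy=5,interpolation=cv2.INTER_CUBIC))
E
```

```text
t 2.25 local [-47.3 142.5 100.8] world target [0.498 0.192 0.095] shift [ 3.4 -2.5  8.7] turn [ 0.4  0.5 -0. ] F [-1.   0.9 -1.3]
side [([0.4881, 0.1415, 0.0583], 0.88)]
top [([0.4841, 0.1359, 0.0564], 0.8)]
```

View pics/side1.png

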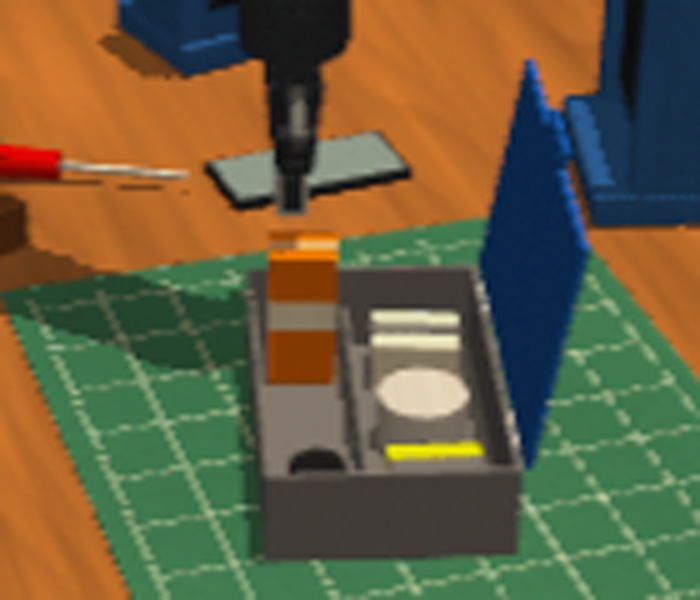

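View pics/top1.png

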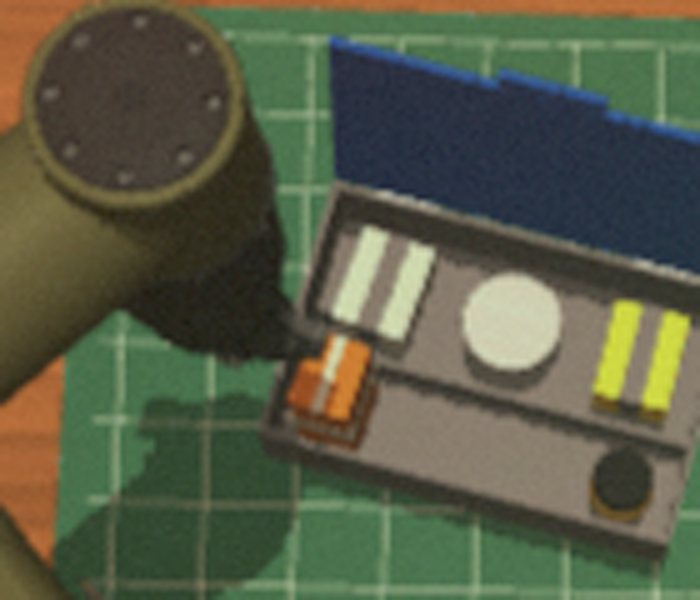

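The crops show the finger tip (side crop 290,205) just behind the carton's +y face and the fall path clear to the jar at (318,462). I'll lower a little, then push along tool +y.

```bash
python3 h.py -46 145 90
```

```text
t 2.45 local [-43.7 146.6 111.5] world target [0.496 0.193 0.093] shift [-2.4  1.7 21.5] turn [-0.1 -0.2  0.1] F [-0.6  0.8  0.1]
```

Request:
{"api": "move_arm", "payload": {"increments": [[[-1, 0, 12, 0, 0, 0, -1], [-1, 0, 22, 0, 0, 0, -1], [-1, 8, 22, 0, 0, 0, -1], [-1, 16, 22, 0, 0, 0, -1], [-1, 22, 22, 0, 0, 0, -1]]]}}

```text
t: 2.87
position: [0.4914, 0.171, 0.0897]
tool_rot: [0.993, -0.121, 0.0, 0.0]
force: [-1.0, 0.0, 0.2]
finger_gap: 0.0
grip_force: 0.5
```

Request:
{"api": "move_arm", "payload": {"increments": [[[0, 5, 0, 0, 0, 0, -1], [0, 10, 0, 0, 0, 0, -1], [0, 15, 0, 0, 0, 0, -1], [0, 20, 0, 0, 0, 0, -1], [0, 25, 0, 0, 0, 0, -1]]]}}

```text
t: 3.28
position: [0.4855, 0.1471, 0.0894]
tool_rot: [0.993, -0.121, 0.0, -0.0]
force: [-0.7, -0.1, 0.5]
finger_gap: -0.0002
grip_force: 0.0
```

```bash
python3 h.py -44 80 90; python3 - <<'E'
from plant import optics, spot_point
import cv2
im=optics.read_camera('side')
print([(d['at'],d['p']) for d in spot_point('carton_mid','side')][:1])
cv2.imwrite(f'pics/side2.png',cv2.resize(im[130:250,220:360],None,fx=5,fy=5,interpolation=cv2.INTER_CUBIC))
E
```

```text
t 3.28 local [-45.6  98.   86.4] world target [0.483 0.129 0.093] shift [ 1.5 18.  -3.6] turn [-0.  -0.   0.1] F [-0.7 -0.1  0.5]
[([0.4831, 0.1258, 0.0565], 0.93)]
```

View pics/side2.png

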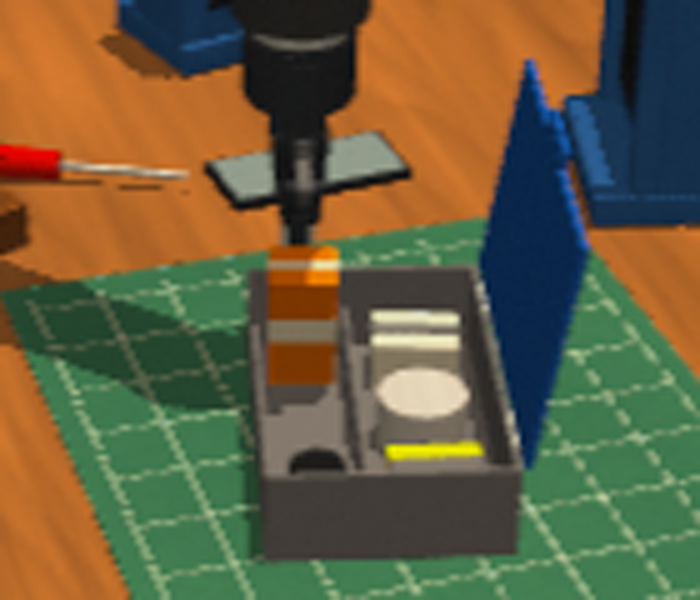

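The carton is tipping about its foot, which is still at (300,385), and its top leans towards the jar. I'll keep pushing.

Request:
{"api": "move_arm", "payload": {"increments": [[[0, 5, -1, 0, 0, 0, -1], [0, 10, -2, 0, 0, 0, -1], [0, 14, -3, 0, 0, 0, -1], [0, 18, -4, 0, 0, 0, -1], [0, 22, -4, 0, 0, 0, -1]]]}}

```text
t: 3.8
position: [0.4803, 0.1259, 0.0937]
tool_rot: [0.993, -0.121, 0.0, -0.0]
force: [-0.2, -0.5, 0.0]
finger_gap: 0.0001
grip_force: 0.0
```

Request:
{"api": "move_arm", "payload": {"increments": [[[0, 4, 0, 0, 0, 0, -1], [0, 8, 0, 0, 0, 0, -1], [0, 8, 0, 0, 0, 0, -1], [0, 8, -20, 0, 0, 0, -1], [0, 8, -50, 0, 0, 0, -1]]]}}

```text
t: 4.22
position: [0.4766, 0.1177, 0.1406]
tool_rot: [0.993, -0.121, -0.003, 0.002]
force: [0.5, 0.4, 0.4]
finger_gap: 0.0003
grip_force: 0.0
```

```bash
python3 - <<'E'
from plant import optics, spot_point
import cv2, numpy as np
from h import C,Q
a=[optics.read_camera(c) for c in ('side','top')]
for n in ('carton_mid','jar','lid_edge'):
  for c in ('side','top'):
    print(n,c,[((Q.inv().apply(d['at']-C)*1e3).round(),round(d['p'],2)) for d in spot_point(n,c)][:1])
cv2.imwrite('pics/side3.png',np.hstack([cv2.resize(x,(400,400),interpolation=cv2.INTER_CUBIC) for x in (a[0][140:240,260:360],a[1][100:220,215:335])]))
E
python3 h.py 128 15 190
```

```text
carton_mid side [(array([33.,  4.,  4.]), 0.69)]
carton_mid top [(array([-50.,  16.,  20.]), 0.58)]
jar side [(array([36.,  4.,  4.]), 0.62)]
jar top [(array([-46., -89.,   5.]), 0.46)]
lid_edge side [(array([113.,   2., 223.]), 0.66)]
lid_edge top [(array([111.,   1., 222.]), 0.61)]
t 4.62 local [-45.9  68.3 139.3] world target [0.634 0.025 0.193] shift [173.8  53.6 -50.9] turn [0.1 0.1 0.1] F [ 1.1 -0.7 -0.4]
```

View pics/side3.png

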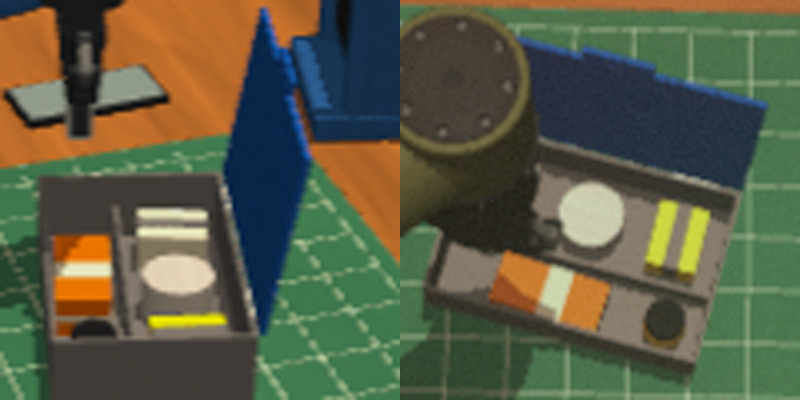

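The carton lies flat in the front lane (top half, about 550,290; mid at local −50,16,20 mm) and the jar is upright at (663,322). Next I'll go over the lid and down behind it.

Request:
{"api": "move_arm", "payload": {"increments": [[[0, 0, -40, 0, 0, 0, -1], [0, 5, -80, 0, 0, 0, -1], [5, 15, -115, 0, 0, 0, -1], [35, 30, -130, 0, 0, 0, -1], [70, 45, -130, 0, 0, 0, -1]]]}}

```text
t: 5.03
position: [0.537, 0.0579, 0.2794]
tool_rot: [0.993, -0.12, 0.004, -0.002]
force: [1.6, 1.8, 0.2]
finger_gap: 0.0001
grip_force: 0.0
```

Request:
{"api": "move_arm", "payload": {"increments": [[[35, 8, 0, 0, 0, 0, -1], [70, 15, 0, 0, 0, 0, -1], [105, 23, 0, 0, 0, 0, -1], [121, 23, 0, 0, 0, 0, -1], [121, 23, 0, 0, 0, 0, -1]]]}}

```text
t: 5.45
position: [0.6493, 0.0051, 0.2693]
tool_rot: [0.992, -0.122, -0.003, 0.001]
force: [1.1, -0.5, 0.2]
finger_gap: -0.0001
grip_force: 0.0
```

```bash
python3 h.py 140 0 185
```

```text
t 5.45 local [ 1.477e+02 -2.000e-01  2.663e+02] world target [0.642 0.007 0.188] shift [-7.3 -0.4 81.3] turn [ 0.2  0.3 -0.1] F [ 1.1 -0.5  0.2]
```

Request:
{"api": "move_arm", "payload": {"increments": [[[0, 0, 30, 0, 0, 0, -1], [0, 0, 60, 0, 0, 0, -1], [0, 0, 84, 0, 0, 0, -1], [-15, 0, 84, 0, 0, 0, -1], [-30, 0, 84, 0, 0, 0, -1]]]}}

```text
t: 5.87
position: [0.6167, 0.0137, 0.1854]
tool_rot: [0.993, -0.121, -0.003, 0.001]
force: [1.1, -1.3, 0.1]
finger_gap: -0.0002
grip_force: 0.0
```

```bash
python3 h.py 97 0 185
```

```text
t 5.87 local [114.    0.3 182.4] world target [0.6   0.018 0.188] shift [-17.    0.3  -2.5] turn [0.2 0.3 0.1] F [ 1.1 -1.3  0.1]
```

Request:
{"api": "move_arm", "payload": {"increments": [[[-18, 0, 0, 0, 0, 0, -1], [-34, 0, 1, 0, 0, 0, -1], [-50, 0, 2, 0, 0, 0, -1], [-67, 0, 8, 0, 0, 0, -1], [-84, 0, 15, 0, 0, 0, -1]]]}}

```text
t: 6.28
position: [0.5361, 0.0343, 0.1745]
tool_rot: [0.993, -0.121, 0.001, -0.0]
force: [1.7, 0.1, -0.0]
finger_gap: -0.0
grip_force: 0.7
```

```bash
python3 h.py 3 0 147; python3 - <<'E'
from plant import optics, spot_point
from h import C,Q
for c in ('side','top'):
    optics.read_camera(c)
    print(c,[((Q.inv().apply(d['at']-C)*1e3).round(),round(d['p'],2)) for d in spot_point('lid_edge',c)][:2])
E
```

```text
t 6.28 local [ 30.9   0.8 171.5] world target [0.509 0.04  0.15 ] shift [-27.9   0.7  24.5] turn [-0.  -0.1  0.1] F [ 1.7  0.1 -0. ]
side [(array([  1.,   3., 205.]), 0.88)]
top [(array([ -1.,   1., 202.]), 0.66)]
```

The lid follows as planned, now at about 1.0 rad. I'll continue along the arc.

Request:
{"api": "move_arm", "payload": {"increments": [[[-14, 0, 11, 0, 0, 0, -1], [-28, 0, 23, 0, 0, 0, -1], [-39, 0, 38, 0, 0, 0, -1], [-48, 0, 52, 0, 0, 0, -1], [-53, 0, 64, 0, 0, 0, -1]]]}}

```text
t: 6.9
position: [0.4852, 0.0469, 0.1099]
tool_rot: [0.993, -0.121, 0.0, -0.0]
force: [-0.1, 0.7, 1.4]
finger_gap: 0.0
grip_force: 0.5
```

```bash
python3 h.py -29 0 71.5
```

```text
t 6.9 local [-21.6   0.7 106.9] world target [0.478 0.048 0.074] shift [-7.4  0.7 35.4] turn [-0.  -0.   0.1] F [-0.1  0.7  1.4]
```

Request:
{"api": "move_arm", "payload": {"increments": [[[-4, 0, 10, 0, 0, 0, -1], [-6, 0, 18, 0, 0, 0, -1], [-7, 0, 25, 0, 0, 0, -1], [-7, 0, 30, 0, 0, 0, -1], [-7, 0, 33, 0, 0, 0, -1]]]}}

```text
t: 7.32
position: [0.4785, 0.0483, 0.0767]
tool_rot: [0.993, -0.121, -0.0, 0.0]
force: [-1.3, -0.6, 0.5]
finger_gap: -0.0001
grip_force: 0.3
```

Request:
{"api": "move_arm", "payload": {"increments": [[[0, 0, 1, 0, 0, 0, -1], [0, 0, 2, 0, 0, 0, -1], [0, 0, 2, 0, 0, 0, -1]]]}}

```text
t: 7.57
position: [0.4788, 0.0484, 0.0755]
tool_rot: [0.993, -0.121, 0.0, 0.0]
force: [-0.3, 0.2, -0.8]
finger_gap: 0.0
grip_force: 0.0
```

```bash
python3 h.py -29 0 71.5
```

```text
t 7.57 local [-28.2   0.6  72.5] world target [0.478 0.048 0.074] shift [-0.8  0.6  1. ] turn [ 0.  -0.   0.1] F [-0.3  0.2 -0.8]
```

Request:
{"api": "move_arm", "payload": {"increments": [[[0, 0, 1, 0, 0, 0, -1], [0, 0, 1, 0, 0, 0, -1], [0, 0, 1, 0, 0, 0, -1]]]}}

```text
t: 7.82
position: [0.4788, 0.0484, 0.0747]
tool_rot: [0.993, -0.121, 0.0, -0.0]
force: [-0.3, 0.3, 1.1]
finger_gap: -0.0003
grip_force: 0.4
```

Request:
{"api": "move_arm", "payload": {"increments": [[[0, 0, 1, 0, 0, 0, -1], [0, 0, 1, 0, 0, 0, -1], [0, 0, 1, 0, 0, 0, -1]]]}}

```text
t: 8.07
position: [0.4789, 0.0484, 0.0746]
tool_rot: [0.993, -0.121, 0.001, -0.0]
force: [-2.2, 0.5, 6.2]
finger_gap: -0.0002
grip_force: 3.2
```

The force rose to 6 N at z = 74.6 mm, which matches the expected lid top (about 74.5 mm), so the lid is on the rim. I'll hold briefly, then retreat and check.

Request:
{"api": "move_arm", "payload": {"increments": [[[0, 0, 1, 0, 0, 0, -1], [0, 0, 1, 0, 0, 0, -1], [0, 0, 1, 0, 0, 0, -1]]]}}

```text
t: 8.32
position: [0.4789, 0.0484, 0.0745]
tool_rot: [0.993, -0.121, 0.001, 0.0]
force: [-5.5, -0.1, 11.5]
finger_gap: 0.0
grip_force: 5.7
```

Request:
{"api": "move_arm", "payload": {"increments": [[[0, 0, -10, 0, 0, 0, -1], [0, 0, -40, 0, 0, 0, -1], [0, 0, -80, 0, 0, 0, -1], [0, 0, -120, 0, 0, 0, -1], [0, 0, -150, 0, 0, 0, -1]]]}}

```text
t: 8.73
position: [0.4789, 0.0482, 0.2262]
tool_rot: [0.993, -0.121, 0.002, -0.0]
force: [0.6, -0.3, 0.7]
finger_gap: 0.0
grip_force: 0.0
```

```bash
python3 - <<'E'
from plant import optics, spot_point
from h import C,Q
import cv2
for c in ('top','side'):
    im=optics.read_camera(c)
    print(c,[((Q.inv().apply(d['at']-C)*1e3).round(),round(d['p'],2)) for d in spot_point('lid_edge',c)][:2])
cv2.imwrite('pics/side4.png',cv2.resize(im[130:250,220:360],None,fx=5,fy=5,interpolation=cv2.INTER_CUBIC))
E
```

```text
top [(array([-16., 383.,  -3.]), 0.64), (array([-81.,   4.,  71.]), 0.6)]
side [(array([-79.,   4.,  72.]), 0.69)]
```

View pics/side4.png

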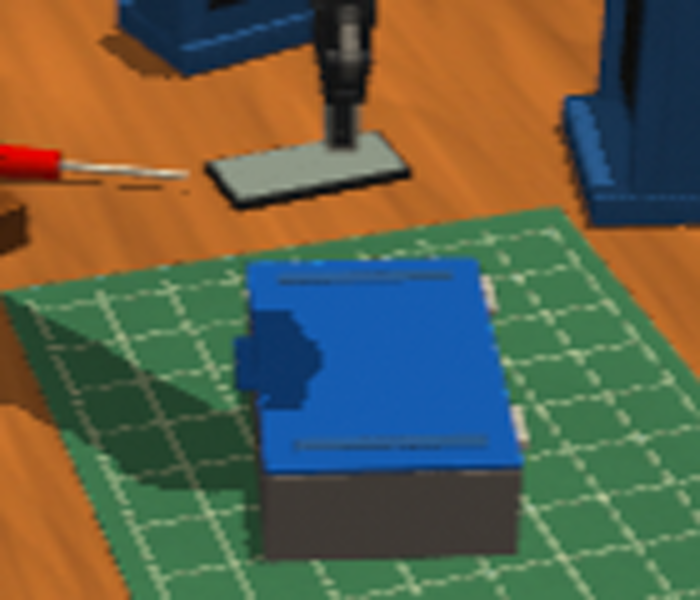

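The lid lies flat on the rim (crop 250–520, 260–470), with its edge at local (−80, 4, 71.5) as it should be when closed. The arm is clear.

```bash
python3 -c "from plant import job; print(job.hand_in())"
```

```text
the job is handed in; nothing more can be done
None
```

The carton is tipped flat in the case, the lid is shut on the rim, the jar was still upright in the last picture before the lid closed, and the job is handed in (no verdict came back).

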